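# Refit the cooker knob on a balcony gas hob

## Robot

A 6-joint arm with a two-finger parallel gripper is mounted at the origin on the work surface. World frame = base frame: x ahead of the robot, y to its left, z up, the work surface at z = 0. Lengths are in m, angles in rad, forces in N, time in s.
With the tool pointing down it reaches from about 0.425 to 0.95 m from the base axis. Payload 3.5 kg.
Tool frame: the origin (TCP) lies at the centre of the arm's flange, where the gripper is bolted on; the fingertips stand 173 mm ahead of it and the grasp point (between the pads) lies 155 mm ahead of it (env.nose_length is the distance from the TCP to the fingertips, in m); z points along the fingers, y is the line along which they close (so a half turn about z gives the same grasp; the last joint's range is limited). The gripper opens to 85 mm and grips with 20 to 120 N. Pads are 22 mm wide; open, the fingers measure 114 mm over their backs; the gripper's body (76 mm by 85 mm) begins 54 mm behind the grasp point. The pads swing forward as they close: fully open they stand 13 mm farther back than shut.
Start: joints at [1.171, 0.286, 1.577, -0, 1.279, -0.15], TCP at [0.167, 0.654, 0.405] pointing down, gripper open.
Joint ranges: [-2.77, 2.77], [-0.9, 2.22], [0.21, 2.48], [-1.53, 4.67], [0.24, 2.81], [-2.84, 2.84]. Speed limits (rad/s): [2.79, 2.79, 3.14, 3.14, 3.14, 3.14].

## Interface

Orientations are given as a rotation vector (axis times angle).
In Python, from station import env, imaging gives the robot as it stands. The module is installed in compiled form; this text tells all that it offers.
- The arm moves only by the tool jog_arm, never from a script. Its argument "rows" is a list that holds one entry, the list of rows, each a list of 7 numbers: the shift along the tool's x, y, z in cm, then the turn, a rotation vector about the tool's x, y, z in rad, then the finger opening in cm, from 0 to 8.54. In form: [[[tx, ty, tz, rx, ry, rz, claw], ...]]. A call has exactly 5 rows; each row shifts and turns the commanded pose from where the row before left it, along the tool's axes as they then stand; what a row does not reach is not made up. A row lasts 1/10 s, in which the tool goes at most 50 mm and 8.59 degrees, less where a joint would pass 70% of its speed; a pose out of reach is approached as far as the arm can. A call is refused whole if a number of a shift passes 5 or a number of a turn 0.15, either way. A call with a gripper value outside its range is refused whole. The fingers move at their own pace and stop on an object; "grip_force" is the grip in N (left out, the last holds). Time passes only in rows, so rows that do not move let the fingers close, or fill a call up. It gives the time, the measured TCP pose, the force, the opening and the grip force at its end, in the units of the state.
- env.observe(): the state, without advancing time (a new reading comes with each control period).
- imaging.capture(name): name is "side" or "top"; returns a dict with "img" (420x560x3 uint8, red, green, blue), "fx", "fy", "cx", "cy" (pixels), "rvec" (rotation vector, rad) and "tvec" (3), from world to camera coordinates, as OpenCV has them. Camera axes: x right, y down, z forward; pixel columns grow to the right and rows downward; lengths in m; the calibration is good to about 2 mm. A picture is of the moment at which its call begins. There is no depth.
- env.job_done(): hands the job in; it is judged then, once.
The state is a dict: "t": time; "joint_positions": joint angles; "qvel": joint speeds; "tau": joint torques, N m; "ee_pos": TCP position; "orientation": TCP orientation; "contact_force": force on the tool from outside, world axes, zero at the start; "moment": the same for the moment, N m; "finger_gap": finger opening in m; "finger_force": force on a finger pad.
Only numpy, scipy, OpenCV 4.12 (cv2) and the standard library are available. Lean on these libraries where they do the work, as an engineer would, in place of code of your own. Each camera call takes 0.05 s, during which the arm holds its last target. There are 200 camera calls.

## Task

The tabletop gas hob needs its burner knob back. First turn the hob's shut-off timer anticlockwise back to its zero stop; then pick up the loose cooker knob, turn it so that its D-shaped hole matches the D-shaped spindle, push it fully onto the spindle without forcing it (it slides on easily when it matches, under 40 N) and press it in so that the spindle goes down against its spring. Finish while still holding the knob pressed in, with the timer left at zero and without shoving aside the door hinge, parts tray or jar that lie around the loose knob.

Things in the scene. Friction and masses are not known exactly. Their poses are not given: they have to be found in the camera images.
- hob: white tabletop gas hob, 300 (x) x 340 (y) x 70 mm high, fixed. Origin under its centre at table height; its -x edge is the front, towards the robot. On its top, 110 mm in front of the centre, are the bare spindle (85 mm to +y) and the timer (85 mm to -y). Burner and pan support, top 102 mm above the table, lie within 92 mm of the point 45 mm to +x of the origin
- spindle: steel gas spindle. Origin on its axis, on top of its collar, 82 mm above the table when up. Above it a D-shaped shaft, 12 mm diameter, 13 mm long (last 1.5 mm slimmer), cut nearly in half, its flat facing own +x, 1 mm from the axis. The collar, 3 mm thick, 36 mm diameter, is a D too, flat on the same side, 7 mm off. Stiff to turn (0.12 N m). +x points along the hob's +x, within 0.8 rad
- press (a joint): how far the spindle is pushed down, m: 0 up, 0.006 at the bottom stop. Spring: it begins to move at about 5 N and bottoms at about 9 N; it comes up again when let go
- knob: loose black cooker knob upright on the table, 30 to 65 g, origin at the centre of its underside. Round (eight-sided) body 41 mm across, 18 mm high; on it a bar grip 36 mm long (own x), 14 mm thick (own y), 26 mm high, top 44 mm above the underside. A nose, 6 mm thick, 8 to 18 mm above the underside, sticks out of the body at +x. It starts with +x pointing away from the robot or to its left
- knob_nose (a point): tip of the knob's nose, 31 mm along its +x, 13 mm up. The D-shaped hole in the knob's underside is 14 mm in diameter and 14 mm deep, its flat on the nose side, 1.8 mm from the axis. So the knob goes on with its x along the spindle's x, within about 0.15 rad, and is fully on when its underside rests on the collar (origins coincide)
- hinge: steel door hinge lying open, 90 x 76 x 12 mm, leave alone; origin under its centre
- tray: grey plastic parts tray 90 x 70 x 22 mm, leave alone; origin under its centre
- jar: glass jar with steel lid, 56 mm across, 60 mm high, leave alone; origin under its centre
- timer (a joint): angle of the hob's timer, rad: 0 at its zero stop (the grip bar then lies along the hob's x), grows clockwise seen from above, to 2.0; friction 0.04 N m, stays where it is left
- timer_grip (a point): on the timer's axis, 107 mm above the table, at the height to grip; its x runs along the timer's grip bar, 42 mm long, 14 mm thick, 82 to 114 mm above the table, on a disc 44 mm in diameter whose top is 84 mm up
Mind the look-alikes: they are no part of the job. There is more than one size of the knob; the one meant has the size given above.

How it is judged:
On the way, in this order (a step that is already met when the one before it is completed fails the run):
1. the timer is turned back to its zero stop (value of joint timer below 0.06 rad), for 0.2 s.
2. the cooker knob is then picked up (height (world z) of knob above 0.04 m), for 0.1 s.
At the end, for the whole second after the job is handed in: The timer is within 0.08 rad of zero; the cooker knob sits on the spindle, upright, within 3 mm of its axis and 2.5 mm of its seat, its nose pointing as the spindle's flat does within 0.35 rad; the fingers are pressing on the knob and hold the spindle at least 3 mm down (value of joint timer below 0.08 rad and horizontal distance between knob and spindle below 0.003 m and z of knob in the frame of spindle below 0.0025 m and x of knob_nose in the frame of spindle above 0.02 m and angle between the x axis of knob and the x axis of spindle, either way round below 0.35 rad and angle between knob's own z axis and vertical below 0.12 rad and value of joint press above 0.003 m and contact force between the fingers and knob above 2 N and contact force between knob and spindle above 3 N); the arm keeps its last pose, push and grip.
It fails at once if the hinge, tray or jar is shoved more than 40 mm (distance of any of hinge, tray, jar from where it was at the start of the episode above 0.04 m).
It fails at once if the knob is forced onto the spindle with more than 40 N (contact force between knob and spindle above 40 N).
It also fails if it takes over 53 s, if anything falls off the work surface, if the arm or the gripper's body presses on something with over 40 N, if the wrist force passes 120 N, or if a joint passes its speed limit or range.

## Working session

There is one attempt and no reset: what is moved stays moved. The work goes in short steps, Python scripts to look and compute and a tool call to move; the robot and the scene stay as the last step left them, time stands still between calls to the robot, and variables do not carry over. Pictures are saved under pics/ and viewed, at most 10 in all, crops included, and the job is handed in when it is done.

Besides the shell and the picture viewer there is one more tool, called after "Request:" as a command line: name --argument value ..., lists and objects as JSON in quotes. jog_arm: Moves the arm, as the interface text tells. Its arguments: {"type":"object","properties":{"rows":{"type":"array"},"grip_force":{"type":"number"}},"required":["rows"]}

```bash
mkdir -p pics
python3 - <<'E'
from station import env, imaging
import cv2,json,numpy as np
for n in("top","side"):
    c=imaging.capture(n); cv2.imwrite(f"pics/{n}0.png",c["img"][:,:,::-1])
    np.savez(f"{n}0.npz",**c)
    R=cv2.Rodrigues(np.array(c["rvec"]))[0]; print(n,c["fx"],c["cx"],c["cy"],-R.T@c["tvec"],R)
s=env.observe();print(s)
E
ls
```

```text
top 432.60610487374566 286.4940615744802 210.63689188392115 [0.47178796 0.04332595 0.90818887] [[ 0.01058214 -0.99986826  0.01230748]
 [-0.99569781 -0.01166948 -0.09192223]
 [ 0.09205374 -0.0112818  -0.99569013]]
side 435.06090356093085 273.42877234911015 204.21772900982828 [0.32183791 0.69233739 0.69595526] [[-0.93969671 -0.34165889  0.01546901]
 [-0.23559107  0.61385528 -0.75344445]
 [ 0.24792526 -0.71165364 -0.65732957]]
{'t': 0.1, 'joint_positions': array([ 1.17097287e+00,  2.87120960e-01,  1.57803229e+00, -3.93330170e-05,
        1.27861962e+00, -1.49960464e-01]), 'qvel': array([ 0.00075849, -0.00116716, -0.00397205,  0.00084052, -0.00170749,
        0.00107553]), 'tau': array([ 9.15586497e-04, -4.07293081e+01, -2.93700886e+01, -1.40161451e-04,
        3.32360229e-03,  3.06357879e-05]), 'ee_pos': array([0.1667675 , 0.65384173, 0.40345492]), 'orientation': array([-0.39137653, -3.11655698,  0.00331156]), 'contact_force': array([ 0.04612108, -0.27278025,  0.28036377]), 'moment': array([-0.03117344,  0.02996183,  0.00218897]), 'finger_force': 0.0, 'finger_gap': 0.08541907892231605}
pics
side0.npz
top0.npz
```

View pics/top0.png

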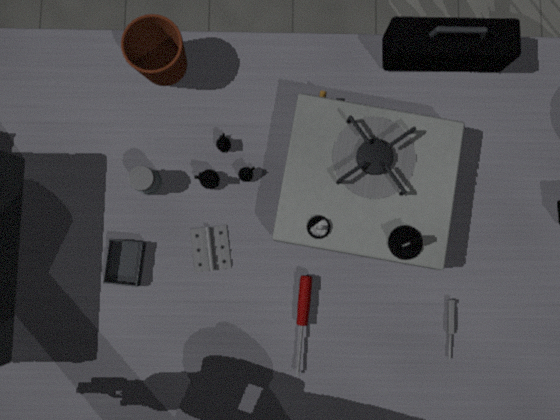

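View pics/side0.png

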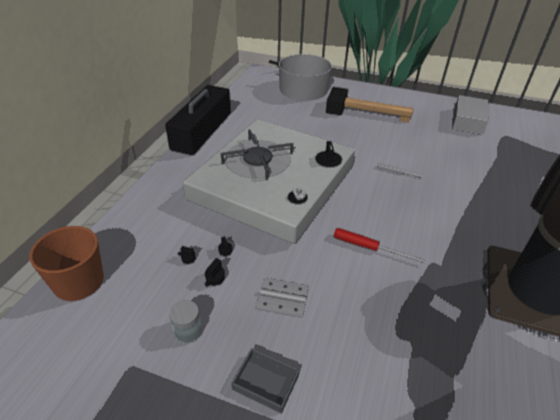

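Top view: hob at about (370,180), spindle at (318,227) and timer at (405,242). Three knob candidates are at (223,143), (209,180) and (246,174). The one at (209,180) looks largest, so I'll check it in an enlarged crop.

```bash
cat > h.py <<'E'
import cv2,numpy as np
from station import env, imaging
def ray(c,u,v):
    R=cv2.Rodrigues(np.array(c["rvec"]))[0]; o=-R.T@np.array(c["tvec"])
    return o,R.T@np.array([(u-c["cx"])/c["fx"],(v-c["cy"])/c["fy"],1])
def onz(c,u,v,z):
    o,d=ray(c,u,v); return (o+d*(z-o[2])/d[2])[:2]
def tri(c1,p1,c2,p2):
    (a,d),(b,e)=ray(c1,*p1),ray(c2,*p2); d,e=d/np.linalg.norm(d),e/np.linalg.norm(e)
    s=np.linalg.lstsq(np.c_[d,-e],b-a,rcond=None)[0]; P,Q=a+s[0]*d,b+s[1]*e
    return (P+Q)/2,np.linalg.norm(P-Q)
def crop(img,u0,v0,w,h,k,gain=2.5):
    p=np.clip(img[v0:v0+h,u0:u0+w,::-1].astype(float)*gain,0,255).astype(np.uint8)
    return cv2.resize(p,None,fx=k,fy=k,interpolation=cv2.INTER_CUBIC)
E
python3 - <<'E'
from h import *
t=dict(np.load("top0.npz"));s=dict(np.load("side0.npz"))
A=crop(t["img"],180,125,100,75,4);B=crop(s["img"],165,225,100,75,4)
C=crop(t["img"],295,207,50,37,8,1.8)[:300,:400];D=crop(t["img"],380,222,50,37,8,1.8)[:300,:400]
C=cv2.resize(C,(400,300));D=cv2.resize(D,(400,300))
cv2.imwrite("pics/c1.png",np.vstack([np.hstack([A,B]),np.hstack([C,D])]))
# knob blobs
g=t["img"].max(2)
m=(g<40).astype(np.uint8)
n,l,st,ce=cv2.connectedComponentsWithStats(m)
for i in range(1,n):
    if 60<st[i,4]<1500: print("dark",st[i],ce[i].round(1),onz(t,*ce[i],0.02).round(3))
# hob top
m=cv2.inRange(t["img"],(95,95,85),(255,255,255)); m=cv2.morphologyEx(m,cv2.MORPH_CLOSE,np.ones((25,25)))
cs=max(cv2.findContours(m,0,1)[0],key=cv2.contourArea); r=cv2.minAreaRect(cs)
P=np.array([onz(t,*p,0.07) for p in cv2.boxPoints(r)]); print(r,P.round(3),np.linalg.norm(P-np.roll(P,1,0),axis=1))
print(t["img"][200,330],t["img"][300,250])
E
```

```text
dark [ 124   23   54   46 1045] [152.5  51.1] [0.891 0.322]
dark [147  45  40  40 402] [171.5  71. ] [0.848 0.28 ]
dark [217 134  14  18 179] [223.5 143.5] [0.693 0.166]
dark [366 135  28  39 361] [382.2 152.6] [ 0.678 -0.166]
dark [360 161  13  13  76] [366.  166.4] [ 0.649 -0.132]
dark [239 167  16  14 169] [246.  173.7] [0.63  0.118]
dark [195 170  25  19 321] [208.9 178.7] [0.618 0.195]
dark [307 216  24  22 177] [317.2 225. ] [ 0.525 -0.03 ]
dark [388 226  35  33 877] [405.2 242. ] [ 0.492 -0.211]
dark [104 240  31  45 515] [113.7 263.6] [0.442 0.383]
dark [137 242   9  44 126] [141.3 263.9] [0.442 0.327]
dark [ 38 274  21  19  94] [ 46.7 283.5] [0.401 0.515]
dark [ 78 378  88  33 724] [124.4 391.1] [0.192 0.35 ]
((279.5, 209.5), (419.0, 559.0), 90.0) [[ 0.97   0.617]
 [ 0.99  -0.521]
 [ 0.163 -0.482]
 [ 0.156  0.559]] [0.81557986 1.13868805 0.82878031 1.0412125 ]
[112 112 110] [100 101 106]
```

View pics/c1.png

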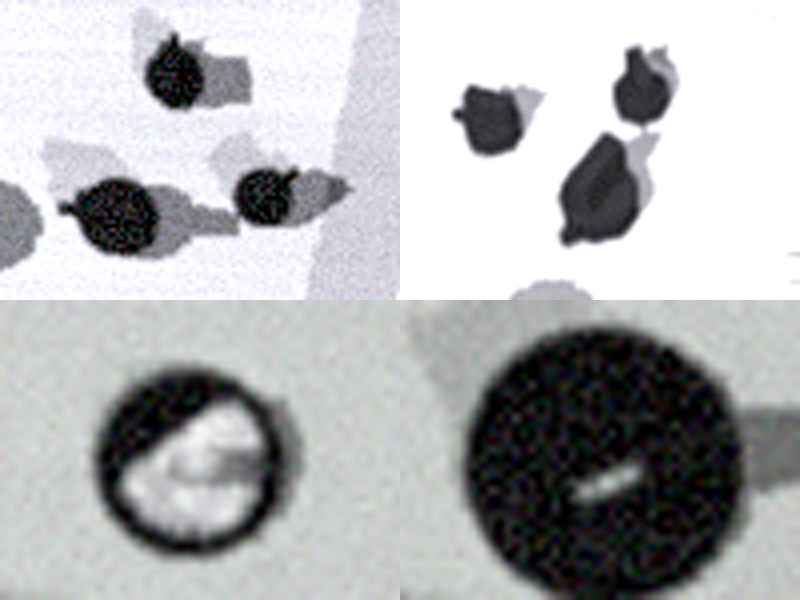

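The crop confirms (209,180) as the knob. Its body is about 20 px, or 41 mm, while the other two are about 15 px, or 30 mm. Its nose points left (+y). The spindle's flat faces up-left in the image. Next I'll look at the dark parts brightened and measure everything.

Run:
```python
from h import *
T=[imaging.capture("top") for _ in range(8)];S=[imaging.capture("side") for _ in range(8)]
t=dict(T[0]);s=dict(S[0]);
t["f"]=np.mean([c["img"] for c in T],0);s["f"]=np.mean([c["img"] for c in S],0)
np.savez("top0.npz",**t);np.savez("side0.npz",**s)
Q=[crop(t["f"],190,161,40,30,10,5),crop(s["f"],195,252,40,30,10,5),crop(t["f"],383,224,48,36,25/3,5),crop(s["f"],308,138,40,30,10,5)]
Q=[cv2.resize(q,(400,300)) for q in Q]
cv2.imwrite("pics/c2.png",np.vstack([np.hstack(Q[:2]),np.hstack(Q[2:])]))
f=t["f"].astype(np.float32)
d=cv2.GaussianBlur(f[:,:,0]-f[:,:,2],(0,0),1.0)
m=((d>-3)&(f.max(2)>50)).astype(np.uint8); m[300:]=0;m[:90]=0;m[:,:265]=0;m[:,475:]=0
m=cv2.morphologyEx(m,cv2.MORPH_OPEN,np.ones((5,5)))
hull=cv2.convexHull(max(cv2.findContours(m,0,1)[0],key=cv2.contourArea))
P4=cv2.approxPolyDP(hull,6,True)[:,0]; P=np.array([onz(t,*p,0.07) for p in P4]);print(P4,P.round(3),P.mean(0),np.linalg.norm(P-np.roll(P,1,0),axis=1))
# spindle collar: bright in recess
g=f.max(2)
sub=g[214:242,304:334]; 
m=(g<60).astype(np.uint8)
print("ring/hob", g[227,300:336].astype(int))
n,l,st,ce=cv2.connectedComponentsWithStats((g<45).astype(np.uint8))
for i in range(1,n):
    if 100<st[i,4]<1000 and 190<ce[i][0]<420 and 130<ce[i][1]<250: 
        c=max(cv2.findContours((l==i).astype(np.uint8),0,1)[0],key=cv2.contourArea)
        print(ce[i].round(1),cv2.minEnclosingCircle(c),st[i])
```

```text
[[299  93]
 [326  90]
 [463 122]
 [473 139]
 [464 252]
 [435 269]
 [274 240]] [[ 0.785  0.011]
 [ 0.792 -0.043]
 [ 0.731 -0.316]
 [ 0.697 -0.335]
 [ 0.473 -0.311]
 [ 0.44  -0.254]
 [ 0.492  0.057]] [ 0.62994644 -0.1700627 ] [0.2970419  0.0544121  0.28043402 0.03923192 0.225058   0.06612598
 0.31576653]
ring/hob [115 115 115 116 119 111  85  34   9   9  29  71 100 105 118 120  97 100
 118 123 115 105  85  73  71  58  57  39  17  12  41  59  77 109 115 112]
[223.5 143.4] ((224.5, 142.61764526367188), 8.747321128845215) [216 134  15  18 189]
[246.  173.5] ((246.5, 173.0), 9.013978004455566) [239 167  16  14 181]
[208.9 178.7] ((207.0, 179.5), 12.500100135803223) [195 170  25  19 326]
[317.5 225. ] ((318.5, 226.5), 11.597513198852539) [307 216  24  22 195]
[405.1 242. ] ((405.19342041015625, 241.92335510253906), 17.318496704101562) [388 226  35  34 892]
```

View pics/c2.png

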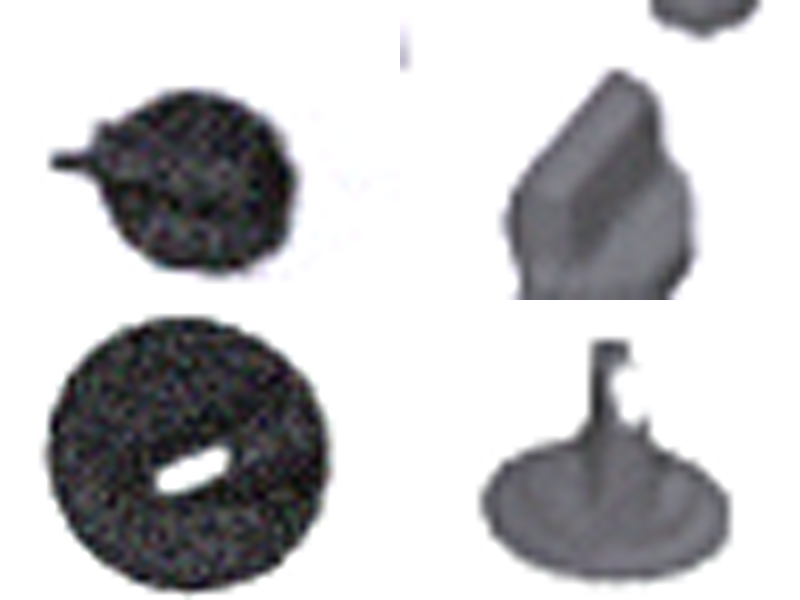

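Brightened: the knob's bar and its nose are clear at top (195,177) and side (206,285). The timer bar is seen nearly end-on from the side, and its white pointer line is at top (406,244.6), turned about 1 rad clockwise from zero.

Run:
```python
from h import *
from scipy.optimize import least_squares
t=dict(np.load("top0.npz"));s=dict(np.load("side0.npz"))
w=np.array([onz(s,u,v,.044) for u,v in[(216.5,259),(220.5,261),(212.2,272.5),(208,270.5)]])
print("bar",w.round(4),w.mean(0).round(4),np.linalg.norm(w-np.roll(w,1,0),axis=1).round(4))
a=(w[2]+w[3]-w[0]-w[1]);print("bar angle",np.arctan2(a[1],a[0]))
nt=tri(t,(195.4,177),s,(206.2,285));print("nose tri",nt,"plane",onz(t,195.4,177,.013))
k=(l:=None)
g=t["f"].max(2)
# body circle, top: right/bottom edge
n,l,st,ce=cv2.connectedComponentsWithStats((g<50).astype(np.uint8))
i=l[180,209]; c=max(cv2.findContours(cv2.morphologyEx((l==i).astype(np.uint8),cv2.MORPH_OPEN,np.ones((7,7))),0,1)[0],key=cv2.contourArea)
(x,y),r=cv2.minEnclosingCircle(c);print("body px",x,y,r,onz(t,x,y,.012))
# spindle
def circ(P):
    f=least_squares(lambda q:np.hypot(P[:,0]-q[0],P[:,1]-q[1])-q[2],[*P.mean(0),.018],loss="soft_l1",f_scale=.0005); return f.x
def radial(img,c,th0,lo,hi,up):
    pts=[]
    for a in np.linspace(0,2*np.pi,72,endpoint=False):
        rr=np.arange(lo,hi,.1); u=c[0]+rr*np.cos(a); v=c[1]+rr*np.sin(a)
        p=cv2.remap(img.astype(np.float32),u[None].astype(np.float32),v[None].astype(np.float32),1)[0]
        j=np.argmax(p>th0) if up else np.argmax(p<th0)
        if j: pts.append((u[j],v[j],a))
    return np.array(pts)
for nm,c,cc in(("top",t,(318,226.5)),("side",s,(298,196.5))):
    G=c["f"].max(2)
    o=radial(G,cc,65,10.2 if nm=="top" else 6,16,True)
    for z in(.07,.074):
        P=np.array([onz(c,u,v,z) for u,v,_ in o]); print(nm,"ring",z,circ(P).round(4),len(o))
    m=cv2.inRange(G[int(cc[1])-14:int(cc[1])+14,int(cc[0])-16:int(cc[0])+16],60,255)
G=t["f"].max(2)
o=radial(G,(319,229),45,3,14,False); P=np.array([onz(t,u,v,.082) for u,v,_ in o])
for p,q in zip(P,o): print(np.round(p,4),round(np.degrees(q[2])),end=";")
print("collar",circ(P))
for c,cc in((t,(405.2,242)),(s,(329,158))):
    o=radial(c["f"].max(2),cc,60,8 if c is s else 14,24,True)
    for z in(.07,.08): print("timer",z,circ(np.array([onz(c,u,v,z) for u,v,_ in o])).round(4))
print("streak",onz(t,402.5,246,.114),onz(t,410,243,.114))
```

```text
bar [[0.6168 0.1826]
 [0.6071 0.1846]
 [0.6095 0.2169]
 [0.6193 0.2152]] [0.6132 0.1998] [0.0327 0.0099 0.0323 0.0099]
bar angle 1.4952721034905418
nose tri (array([0.62267298, 0.22458807, 0.0093596 ]), np.float64(0.0016159372282496043)) plane [0.62284305 0.22411718]
body px 208.5 179.0 11.236202239990234 [0.61913148 0.19688509]
top ring 0.07 [ 0.5188 -0.0287  0.0232] 72
top ring 0.074 [ 0.5186 -0.0284  0.0231] 72
side ring 0.07 [ 0.5173 -0.0276  0.0218] 41
side ring 0.074 [ 0.5161 -0.023   0.0217] 41
[ 0.5138 -0.0439] 0;[ 0.5125 -0.0438] 5;[ 0.5111 -0.0438] 10;[ 0.5098 -0.0436] 15;[ 0.5086 -0.0428] 20;[ 0.5075 -0.0421] 25;[ 0.5064 -0.0414] 30;[ 0.5053 -0.0407] 35;[ 0.5043 -0.0399] 40;[ 0.5032 -0.0392] 45;[ 0.5026 -0.038 ] 50;[ 0.502  -0.0368] 55;[ 0.5015 -0.0357] 60;[ 0.5012 -0.0344] 65;[ 0.5009 -0.0333] 70;[ 0.5004 -0.0322] 75;[ 0.5001 -0.031 ] 80;[ 0.5003 -0.0298] 85;[ 0.501  -0.0286] 90;[ 0.5007 -0.0275] 95;[ 0.5004 -0.0263] 100;[ 0.5001 -0.025 ] 105;[ 0.5007 -0.0239] 110;[ 0.5013 -0.0229] 115;[ 0.5015 -0.0216] 120;[ 0.5018 -0.0204] 125;[ 0.5021 -0.019 ] 130;[ 0.5027 -0.0178] 135
[... 520 characters left out ...]
25 ] 255;[ 0.5281 -0.026 ] 260;[ 0.5291 -0.0272] 265;[ 0.5301 -0.0285] 270;[ 0.5308 -0.03  ] 275;[ 0.5322 -0.0318] 280;[ 0.533  -0.0337] 285;[ 0.5335 -0.0357] 290;[ 0.5336 -0.0377] 295;[ 0.5327 -0.0394] 300;[ 0.5315 -0.0409] 305;[ 0.5301 -0.0422] 310;[ 0.5286 -0.0433] 315;[ 0.527  -0.0442] 320;[ 0.5252 -0.0449] 325;[ 0.5235 -0.0453] 330;[ 0.5214 -0.0449] 335;[ 0.5192 -0.0435] 340;[ 0.5178 -0.0434] 345;[ 0.5165 -0.044 ] 350;[ 0.5152 -0.0442] 355;collar [ 0.51536977 -0.02868552  0.01570963]
timer 0.07 [ 0.4909 -0.197   0.034 ]
timer 0.08 [ 0.4906 -0.1942  0.0336]
timer 0.07 [ 0.49   -0.198   0.0336]
timer 0.08 [ 0.4873 -0.1838  0.0331]
streak [ 0.48250953 -0.17935139] [ 0.48815348 -0.19325662]
```

Positions agree across both views:

| Item | x (m) | y (m) | Angle (rad) |
|---|---|---|---|
| Timer axis | 0.4905 | -0.1975 | bar at about -1.19, i.e. timer about 1.03 |
| Spindle | 0.518 | -0.028 | flat at about 0.62 |
| Knob | about 0.618 | 0.197 | nose at about 1.48 |

The measured spindle–timer distance is 171.7 mm, against 170 mm given. First I'll move above the timer.

Request:
jog_arm --rows '[[[0, 0, 0, 0, 0, 0.135, 6], [0, 0, 0, 0, 0, 0.135, 6], [0, 0, 0, 0, 0, 0.135, 6], [0, 0, 0, 0, 0, 0.135, 6], [0, 0, 0, 0, 0, 0.135, 6]]]'

```text
t: 1.4
ee_pos: [0.1668, 0.654, 0.4047]
orientation: [1.409, 2.808, -0.0]
contact_force: [-0.5, 0.3, -0.2]
finger_gap: 0.0601
finger_force: 0.0
```

Request:
jog_arm --rows '[[[0, 0, 0, 0, 0, 0.135, 6], [0, 0, 0, 0, 0, 0.13, 6], [-4.5, 1.78, 0.7, 0, 0, 0, 6], [-4.5, 1.78, 0.7, 0, 0, 0, 6], [-4.5, 1.78, 0.7, 0, 0, 0, 6]]]'

```text
t: 1.9
ee_pos: [0.2671, 0.5475, 0.3836]
orientation: [1.759, 2.603, 0.001]
contact_force: [0.2, -0.0, 0.4]
finger_gap: 0.0598
finger_force: 0.0
```

Request:
jog_arm --rows '[[[-4.5, 1.78, 0.7, 0, 0, 0, 6], [-4.5, 1.78, 0.7, 0, 0, 0, 6], [-4.5, 1.78, 0.7, 0, 0, 0, 6], [-4.5, 1.78, 0.7, 0, 0, 0, 6], [-4.5, 1.78, 0.7, 0, 0, 0, 6]]]'

```text
t: 2.4
ee_pos: [0.4339, 0.3712, 0.3489]
orientation: [1.76, 2.602, 0.001]
contact_force: [0.3, 0.8, -0.4]
finger_gap: 0.0603
finger_force: 0.0
```

Request:
jog_arm --rows '[[[-4.5, 1.78, 0.7, 0, 0, 0, 6], [-4.5, 1.78, 0.7, 0, 0, 0, 6], [0, 0, 0, 0, 0, 0, 6], [0, 0, 0, 0, 0, 0, 6], [0, 0, 0, 0, 0, 0, 6]]]'

```text
t: 2.9
ee_pos: [0.4989, 0.3031, 0.3349]
orientation: [-1.76, -2.602, -0.0]
contact_force: [0.1, 0.3, 0.3]
finger_gap: 0.0602
finger_force: 0.0
```

```bash
cat >> h.py <<'E'
def rel(x,y,z,psi=None):
    s=env.observe(); R=cv2.Rodrigues(s["orientation"])[0]; p=s["ee_pos"]
    yaw=np.arctan2(R[1,1],R[0,1])
    print("t",round(s["t"],2),"p",p.round(4),"psi",yaw.round(3),"z",R[:,2].round(3),"q",s["joint_positions"].round(2),"F",s["contact_force"].round(1),"M",s["moment"].round(2),"gap",round(s["finger_gap"],4))
    print("cm in tool:",(R.T@(np.array([x,y,z])-p)*100).round(2), "rz",None if psi is None else round(float((yaw-psi+np.pi/2)%np.pi-np.pi/2),3))
E
python3 - <<'E'
from h import *
rel(.4905,-.1975,.335,.38)
t=dict(np.load("top0.npz"))
print("knob near edges", onz(t,209,188,0)[0]+.0205, onz(t,219.5,180,0)[1]+.0205)
E
```

```text
t 2.9 p [0.4989 0.3031 0.3349] psi 0.382 z [-0.  0. -1.] q [ 0.37  0.15  1.87  0.    1.12 -0.01] F [0.1 0.3 0.3] M [-0.   -0.02  0.04] gap 0.0602
cm in tool: [-4.615e+01 -1.942e+01 -3.000e-02] rz 0.002
knob near edges 0.6223863933716086 0.19613490197563077
```

Request:
jog_arm --rows '[[[-4.2, -1.77, 0, 0, 0, 0, 6], [-4.2, -1.77, 0, 0, 0, 0, 6], [-4.2, -1.77, 0, 0, 0, 0, 6], [-4.2, -1.77, 0, 0, 0, 0, 6], [-4.2, -1.77, 0, 0, 0, 0, 6]]]'

```text
t: 3.4
ee_pos: [0.4945, 0.0748, 0.3353]
orientation: [1.755, 2.604, 0.001]
contact_force: [1.7, 0.7, 0.5]
finger_gap: 0.0602
finger_force: 0.0
```

Request:
jog_arm --rows '[[[-4.2, -1.77, 0, 0, 0, 0, 6], [-4.2, -1.77, 0, 0, 0, 0, 6], [-4.2, -1.77, 0, 0, 0, 0, 6], [-4.2, -1.77, 0, 0, 0, 0, 6], [-4.2, -1.77, 0, 0, 0, 0, 6]]]'

```text
t: 3.9
ee_pos: [0.4912, -0.1532, 0.3354]
orientation: [1.756, 2.603, 0.001]
contact_force: [1.4, -0.4, 1.3]
finger_gap: 0.06
finger_force: 0.0
```

Request:
jog_arm --rows '[[[-4.15, -1.72, 0, 0, 0, 0, 6], [0, 0, 1, 0, 0, 0, 6], [0, 0, 1, 0, 0, 0, 6], [0, 0, 0, 0, 0, 0, 6], [0, 0, 0, 0, 0, 0, 6]]]'

```text
t: 4.4
ee_pos: [0.4908, -0.1962, 0.314]
orientation: [-1.756, -2.603, -0.0]
contact_force: [0.3, -0.6, 0.5]
finger_gap: 0.06
finger_force: 0.0
```

Run:
```python
from h import *
rel(.4905,-.1975,.262,.38)
t=imaging.capture("top");s=imaging.capture("side")
A=crop(t["img"],375,205,80,60,5,3);B=crop(s["img"],290,110,80,60,5,3)
cv2.imwrite("pics/c3.png",np.hstack([A,B]))
```

```text
t 4.4 p [ 0.4908 -0.1962  0.314 ] psi 0.384 z [-0.001  0.001 -1.   ] q [-0.57  0.06  2.01  0.    1.07 -0.96] F [ 0.3 -0.6  0.5] M [ 0.03 -0.01  0.02] gap 0.06
cm in tool: [-0.12 -0.07  5.2 ] rz 0.004
```

View pics/c3.png

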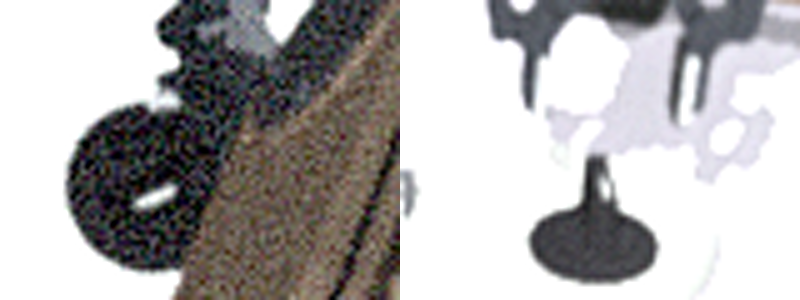

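In the side view the fingers, at crop x 530 and 690, straddle the timer bar at 600, which is end-on between them. I'll descend and grip.

Request:
jog_arm --rows '[[[-0.12, -0.07, 2, 0, 0, 0, 6], [0, 0, 2, 0, 0, 0, 6], [0, 0, 1.2, 0, 0, 0, 6], [0, 0, 0, 0, 0, 0, 4], [0, 0, 0, 0, 0, 0, 2]]]' --grip_force 25

```text
t: 5.0
ee_pos: [0.4908, -0.1993, 0.2632]
orientation: [1.76, 2.602, 0.0]
contact_force: [0.3, -0.1, -0.5]
finger_gap: 0.032
finger_force: 0.0
```

Request:
jog_arm --rows '[[[0, 0, 0, 0, 0, 0, 0.8], [0, 0, 0, 0, 0, 0, 0.8], [0, 0, 0, 0, 0, 0, 0.8], [0, 0, 0, 0, 0, 0, 0.8], [0, 0, 0, 0, 0, 0, 0.8]]]'

```text
t: 5.5
ee_pos: [0.4914, -0.1996, 0.2641]
orientation: [1.759, 2.599, 0.002]
contact_force: [5.1, 1.9, 3.6]
finger_gap: 0.0135
finger_force: 30.5
```

```bash
python3 -c "
from h import *
rel(.4905,-.1975,.262,.38)"
```

```text
t 5.5 p [ 0.4914 -0.1996  0.2641] psi 0.381 z [ 0.004 -0.001 -1.   ] q [-0.58  0.13  2.04  0.    0.97 -0.96] F [5.1 1.9 3.6] M [ 0.37 -0.65  0.  ] gap 0.0135
cm in tool: [ 0.23 -0.    0.21] rz 0.001
```

Request:
jog_arm --rows '[[[0.2, 0.1, 0, 0, 0, -0.12, 0.8], [0, 0, 0, 0, 0, -0.12, 0.8], [0, 0, 0, 0, 0, -0.12, 0.8], [0, 0, 0, 0, 0, -0.12, 0.8], [0, 0, 0, 0, 0, -0.12, 0.8]]]'

```text
t: 6.0
ee_pos: [0.4924, -0.1978, 0.2642]
orientation: [0.906, 2.998, 0.001]
contact_force: [11.3, 1.1, -1.0]
finger_gap: 0.0137
finger_force: 29.9
```

Request:
jog_arm --rows '[[[0, 0, 0, 0, 0, -0.1, 0.8], [0, 0, 0, 0, 0, -0.1, 0.8], [0, 0, 0, 0, 0, -0.1, 0.8], [0, 0, 0, 0, 0, 0, 0.8], [0, 0, 0, 0, 0, 0, 0.8]]]'

```text
t: 6.5
ee_pos: [0.4927, -0.197, 0.2642]
orientation: [0.455, 3.098, 0.002]
contact_force: [13.0, 5.1, -1.3]
finger_gap: 0.0136
finger_force: 29.9
```

```bash
python3 -c "
from h import *
rel(.4905,-.1975,.262,1.41)"
```

```text
t 6.5 p [ 0.4927 -0.197   0.2642] psi 1.279 z [ 0.011 -0.001 -1.   ] q [-0.57  0.13  2.04  0.01  0.96 -1.86] F [13.   5.1 -1.3] M [ 0.73 -1.94  0.02] gap 0.0136
cm in tool: [ 0.2  -0.12  0.22] rz -0.131
```

Request:
jog_arm --rows '[[[-0.2, 0.15, 0, 0, 0, -0.04, 0.8], [0, 0, 0, 0, 0, -0.04, 0.8], [0, 0, 0, 0, 0, -0.04, 0.8], [0, 0, 0, 0, 0, 0, 0.8], [0, 0, 0, 0, 0, 0, 0.8]]]'

```text
t: 7.0
ee_pos: [0.494, -0.1964, 0.2641]
orientation: [0.267, 3.126, -0.0]
contact_force: [6.0, 3.2, 3.5]
finger_gap: 0.0134
finger_force: 30.5
```

```bash
python3 -c "
from h import *
rel(.4905,-.1975,.262,1.41)"
```

```text
t 7.0 p [ 0.494  -0.1964  0.2641] psi 1.4 z [ 0.005 -0.001 -1.   ] q [-0.57  0.14  2.03  0.    0.97 -1.97] F [6.  3.2 3.5] M [ 0.54 -0.87  0.  ] gap 0.0134
cm in tool: [ 0.33 -0.17  0.21] rz -0.01
```

Request:
jog_arm --rows '[[[0, 0, 0, 0, 0, -0.04, 0.8], [0, 0, 0, 0, 0, -0.03, 0.8], [0, 0, 0, 0, 0, 0, 0.8], [0, 0, 0, 0, 0, 0, 0.8], [0, 0, 0, 0, 0, 0, 0.8]]]'

```text
t: 7.5
ee_pos: [0.4941, -0.1966, 0.2642]
orientation: [0.166, 3.131, 0.001]
contact_force: [5.8, 3.3, 2.6]
finger_gap: 0.0132
finger_force: 51.2
```

```bash
python3 -c "
from h import *
rel(.4905,-.1975,.262,1.41)"
```

```text
t 7.5 p [ 0.4941 -0.1966  0.2642] psi 1.465 z [ 0.006  0.001 -1.   ] q [-0.57  0.14  2.03  0.    0.97 -2.04] F [5.8 3.3 2.6] M [ 0.5  -0.98 -0.88] gap 0.0132
cm in tool: [ 0.35 -0.13  0.22] rz 0.055
```

The stop is reached: the moment is -0.88 N m and the bar lies along hob x. I'll release, rise and turn for the knob.

Request:
jog_arm --rows '[[[0, 0, 0, 0, 0, 0.03, 3], [0, 0, 0, 0, 0, 0, 6], [0, 0, 0, 0, 0, 0, 6], [0, 0, -3, 0, 0, 0, 6], [0, 0, -3, 0, 0, 0, 6]]]'

```text
t: 8.0
ee_pos: [0.4923, -0.1962, 0.3217]
orientation: [-0.203, -3.13, -0.003]
contact_force: [0.9, -0.1, 1.3]
finger_gap: 0.0602
finger_force: 0.0
```

Request:
jog_arm --rows '[[[0, 0, -2, 0, 0, 0.147, 6], [0, 0, -2, 0, 0, 0.147, 6], [0, 0, 0, 0, 0, 0.147, 6], [0, 0, 0, 0, 0, 0.147, 6], [0, 0, 0, 0, 0, 0.147, 6]]]'

```text
t: 8.5
ee_pos: [0.4927, -0.1965, 0.3625]
orientation: [-1.324, -2.848, 0.001]
contact_force: [0.8, -0.1, 0.6]
finger_gap: 0.0601
finger_force: 0.0
```

Request:
jog_arm --rows '[[[0, 0, 0, 0, 0, 0.147, 6], [0, 0, 0, 0, 0, 0.147, 6], [0, 0, 0, 0, 0, 0.147, 6], [0, 0, 0, 0, 0, 0.147, 6], [0, 0, 0, 0, 0, 0.147, 6]]]'

```text
t: 9.0
ee_pos: [0.4927, -0.1965, 0.3622]
orientation: [-2.258, -2.182, 0.002]
contact_force: [0.8, -0.3, -0.5]
finger_gap: 0.0601
finger_force: 0.0
```

```bash
python3 -c "
from h import *
rel(.621,.197,.29,-.09)
t=imaging.capture('top');s=imaging.capture('side')
A=crop(t['img'],290,180,150,110,800/300,2.5);B=crop(s['img'],260,110,150,110,800/300,2.5)
cv2.imwrite('pics/c4.png',np.hstack([A,B]))"
```

```text
t 9.0 p [ 0.4927 -0.1965  0.3622] psi -0.035 z [-0.002  0.    -1.   ] q [-0.57  0.01  1.97 -0.    1.17 -0.54] F [ 0.8 -0.3 -0.5] M [-0.03 -0.05  0.01] gap 0.0601
cm in tool: [39.77 11.48  7.21] rz 0.055
```

View pics/c4.png

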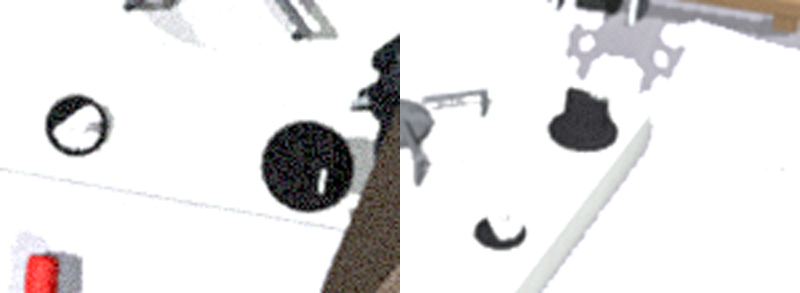

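The timer's pointer line, at crop (322,180), now lies along the hob's x, so the timer is at zero. On to the knob.

Request:
jog_arm --rows '[[[4.42, 1.27, 0, 0, 0, 0, 6], [4.42, 1.27, 0, 0, 0, 0, 6], [4.42, 1.27, 0, 0, 0, 0, 6], [4.42, 1.27, 0, 0, 0, 0, 6], [4.42, 1.27, 0, 0, 0, 0, 6]]]'

```text
t: 9.6
ee_pos: [0.563, 0.0243, 0.3626]
orientation: [-2.249, -2.193, 0.001]
contact_force: [-0.1, -1.3, -0.1]
finger_gap: 0.0601
finger_force: 0.0
```

Request:
jog_arm --rows '[[[4.42, 1.27, 0, 0, 0, 0, 6], [4.42, 1.27, 0, 0, 0, 0, 6], [4.42, 1.27, 0, 0, 0, 0, 6], [4.42, 1.27, 0, 0, 0, 0, 6], [0, 0, 3, 0, 0, 0.055, 6]]]'

```text
t: 10.1
ee_pos: [0.6207, 0.2028, 0.3376]
orientation: [2.3, 2.132, 0.016]
contact_force: [0.2, -0.2, 0.7]
finger_gap: 0.0599
finger_force: 0.0
```

Request:
jog_arm --rows '[[[0, 0, 3, 0, 0, 0, 6], [0, 0, 3, 0, 0, 0, 6], [0, 0, 0, 0, 0, 0, 6], [0, 0, 0, 0, 0, 0, 6], [0, 0, 0, 0, 0, 0, 6]]]'

```text
t: 10.6
ee_pos: [0.6197, 0.1979, 0.2751]
orientation: [2.31, 2.126, 0.005]
contact_force: [-0.5, -0.1, 0.2]
finger_gap: 0.06
finger_force: 0.0
```

```bash
python3 -c "
from h import *
rel(.621,.197,.195,-.09)
t=imaging.capture('top');s=imaging.capture('side')
A=crop(t['img'],160,130,100,75,4,4);B=crop(s['img'],165,215,100,75,4,4)
cv2.imwrite('pics/c5.png',np.hstack([A,B]))"
```

```text
t 10.6 p [0.6197 0.1979 0.2751] psi -0.083 z [ 0.004  0.    -1.   ] q [ 0.15  0.36  1.73 -0.    1.04  0.24] F [-0.5 -0.1  0.2] M [-0.02 -0.03 -0.02] gap 0.06
cm in tool: [-0.08  0.11  8.01] rz 0.007
```

View pics/c5.png

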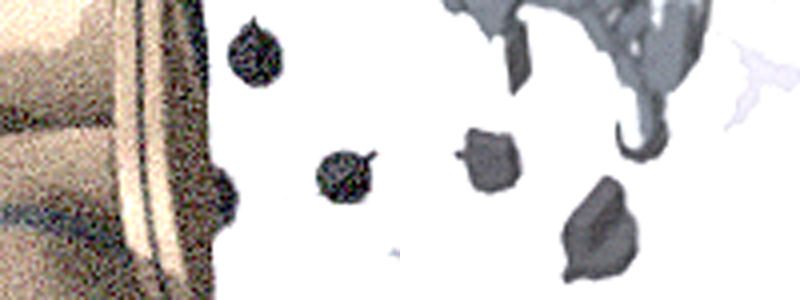

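```bash
python3 -c "
from h import *
s=dict(np.load('side0.npz'))
for z in(.102,.106,.110): print(onz(s,194,238,z),onz(s,227.5,254,z),(onz(s,194,238,z)+onz(s,227.5,254,z))/2)"
```

```text
[0.65341385 0.19511865] [0.57703479 0.20983762] [0.61522432 0.20247814]
[0.65118084 0.19846718] [0.57531617 0.21308702] [0.61324851 0.2057771 ]
[0.64894784 0.20181571] [0.57359754 0.21633642] [0.61127269 0.20907607]
```

Casting the fingertips from the side view shows a side-camera bias of about (+6, -6) mm. That puts the knob at about (0.620, 0.195), which matches the top-view estimate. Descend and grip.

Request:
jog_arm --rows '[[[-0.3, 0, 2, 0, 0, 0, 6], [0, 0, 2, 0, 0, 0, 6], [0, 0, 2, 0, 0, 0, 6], [0, 0, 2, 0, 0, 0, 6], [0, 0, 0, 0, 0, 0, 6]]]' --grip_force 30

```text
t: 11.2
ee_pos: [0.6177, 0.1946, 0.1909]
orientation: [-2.311, -2.125, 0.005]
contact_force: [-0.3, 0.5, -0.8]
finger_gap: 0.0599
finger_force: 0.0
```

Request:
jog_arm --rows '[[[0, 0, 0, 0, 0, 0, 4], [0, 0, 0, 0, 0, 0, 2.5], [0, 0, 0, 0, 0, 0, 0.8], [0, 0, 0, 0, 0, 0, 0.8], [0, 0, 0, 0, 0, 0, 0.8]]]'

```text
t: 11.7
ee_pos: [0.6194, 0.1951, 0.1947]
orientation: [2.311, 2.125, 0.004]
contact_force: [-0.5, 0.3, 6.5]
finger_gap: 0.0132
finger_force: 30.5
```

```bash
python3 -c "
from h import *
rel(.518,-.028,.195,-.95)"
```

```text
t 11.7 p [0.6194 0.1951 0.1947] psi -0.084 z [ 0.003  0.    -1.   ] q [0.15 0.47 1.76 0.   0.91 0.23] F [-0.5  0.3  6.5] M [-0.04  0.1  -0.  ] gap 0.0132
cm in tool: [-23.08  -8.24  -0.07] rz 0.866
```

Gripped at 13.2 mm. I'll lift, and turn it to the spindle's angle on the way up.

Request:
jog_arm --rows '[[[0, 0, -2, 0, 0, 0, 0.8], [0, 0, -3, 0, 0, 0, 0.8], [0, 0, -3, 0, 0, 0.14, 0.8], [0, 0, -3, 0, 0, 0.14, 0.8], [0, 0, -1, 0, 0, 0.14, 0.8]]]' --grip_force 45

```text
t: 12.2
ee_pos: [0.6193, 0.1951, 0.3168]
orientation: [2.708, 1.589, 0.009]
contact_force: [1.2, 0.1, 0.1]
finger_gap: 0.0131
finger_force: 46.0
```

Request:
jog_arm --rows '[[[0, 0, 0, 0, 0, 0.14, 0.8], [0, 0, 0, 0, 0, 0.14, 0.8], [0, 0, 0, 0, 0, 0.14, 0.8], [0, 0, 0, 0, 0, 0, 0.8], [0, 0, 0, 0, 0, 0, 0.8]]]'

```text
t: 12.7
ee_pos: [0.6184, 0.1949, 0.3123]
orientation: [-2.977, -1.003, 0.001]
contact_force: [0.4, -0.2, -1.3]
finger_gap: 0.0132
finger_force: 46.0
```

```bash
python3 -c "
from h import *
rel(.52,-.028,.315,-.95)"
```

```text
t 12.7 p [0.6184 0.1949 0.3123] psi -0.921 z [-0.001 -0.    -1.   ] q [ 0.15  0.31  1.72 -0.    1.11  1.07] F [ 0.4 -0.2 -1.3] M [-0.06 -0.02  0.04] gap 0.0132
cm in tool: [-21.32  11.8   -0.26] rz 0.029
```

Request:
jog_arm --rows '[[[-3.55, 1.97, -0.1, 0, 0, 0.03, 0.8], [-3.55, 1.97, -0.1, 0, 0, 0, 0.8], [-3.55, 1.97, -0.1, 0, 0, 0, 0.8], [-3.55, 1.97, 0, 0, 0, 0, 0.8], [-3.55, 1.97, 0, 0, 0, 0, 0.8]]]'

```text
t: 13.2
ee_pos: [0.5309, 0.0102, 0.3157]
orientation: [2.992, 0.958, 0.0]
contact_force: [0.2, -1.1, -0.8]
finger_gap: 0.0131
finger_force: 46.0
```

Request:
jog_arm --rows '[[[-3.55, 1.97, 0, 0, 0, 0, 0.8], [0, 0, 0, 0, 0, 0, 0.8], [0, 0, 0, 0, 0, 0, 0.8], [0, 0, 0, 0, 0, 0, 0.8], [0, 0, 0, 0, 0, 0, 0.8]]]'

```text
t: 13.7
ee_pos: [0.5147, -0.0243, 0.3158]
orientation: [-2.992, -0.957, -0.0]
contact_force: [0.3, 0.3, 0.2]
finger_gap: 0.0131
finger_force: 46.0
```

```bash
python3 -c "
from h import *
rel(.52,-.028,.315,-.95)
S=[imaging.capture('side') for _ in range(8)]
s=dict(S[0]); s['f']=np.mean([c['img'] for c in S],0); np.savez('side1.npz',**s)
f=np.clip(s['f']/255,0,1)**.5*255
cv2.imwrite('pics/c6.png',crop(f,258,160,80,60,10,1.2))"
```

```text
t 13.7 p [ 0.5147 -0.0243  0.3158] psi -0.952 z [ 0.  0. -1.] q [-0.24  0.03  2.04  0.    1.07  0.71] F [0.3 0.3 0.2] M [ 0.03 -0.   -0.01] gap 0.0131
cm in tool: [0.22 0.61 0.08] rz -0.002
```

View pics/c6.png

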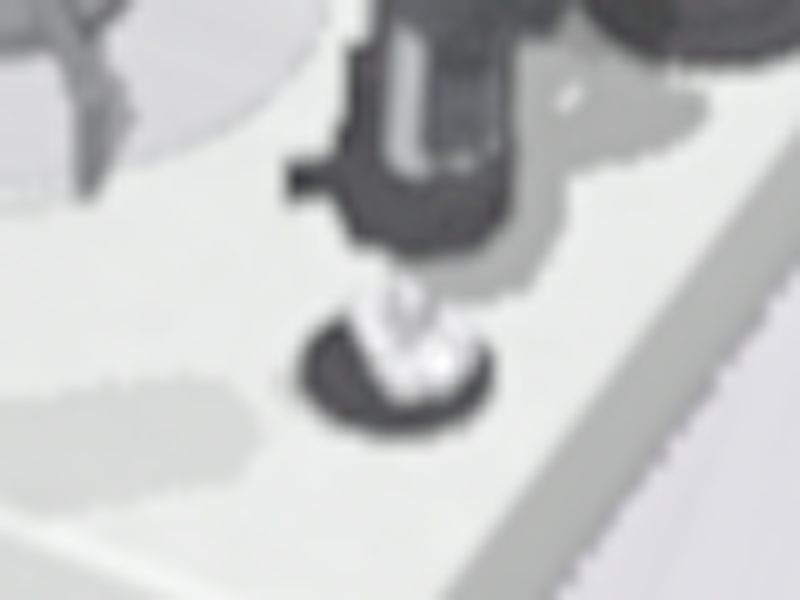

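The knob (body axis near crop x 424, bottom at y 258) hangs above the spindle, whose ring is centred near crop (397,370). The nose is at left (285,185). Next I compute both positions in the same camera.

Run:
```python
from h import *
s=dict(np.load('side1.npz')); G=s["f"].max(2)
for v in(178,180,182): # body edges
    r=G[v,285:318]; print(v,[int(x) for x in r])
for u in(298,300,302): print(u,[int(x) for x in G[176:196,u]])
zb=.3158-.1947; tc=np.array([-.329,.944])
for u,v in((300.4,185.8),):
    print("knob centre(side)",onz(s,u,v,zb)-.0205*tc)
for z in(.121+.013,): print("nose",onz(s,258+28.5,160+18.2,z))
# ring via side extents
for z in(.07,.072):
    L,Rr=onz(s,258+29.8,197,z),onz(s,258+49.5,197,z); B=onz(s,258+39.5,160+43.7,z)
    print(z,"LR mid",(L+Rr)/2,np.linalg.norm(L-Rr),"bottom-derived",B-.0222*tc)
# collar D: bottom of white at (415,405)->z .079..0.082 ; shaft top
print("shaft top",onz(s,258+40.5,160+27.8,.095))
```

```text
178 [139, 73, 17, 16, 19, 21, 19, 19, 22, 23, 24, 22, 23, 25, 31, 30, 25, 25, 26, 27, 25, 25, 23, 23, 50, 82, 86, 85, 84, 104, 143, 151, 151]
180 [143, 110, 89, 98, 105, 98, 55, 20, 21, 24, 23, 24, 24, 24, 24, 24, 24, 25, 25, 23, 23, 21, 17, 24, 53, 82, 86, 84, 83, 105, 147, 154, 151]
182 [150, 150, 150, 153, 155, 149, 115, 57, 20, 20, 22, 23, 24, 24, 23, 22, 22, 19, 21, 22, 21, 20, 26, 47, 72, 84, 85, 83, 86, 112, 147, 154, 152]
298 [87, 53, 25, 22, 24, 24, 24, 24, 21, 31, 63, 104, 133, 136, 125, 107, 101, 104, 112, 135]
300 [68, 52, 30, 21, 24, 24, 22, 23, 20, 29, 56, 82, 95, 105, 99, 91, 95, 119, 146, 159]
302 [42, 31, 25, 26, 25, 22, 19, 21, 23, 39, 65, 83, 85, 91, 115, 138, 143, 140, 148, 167]
knob centre(side) [ 0.51236227 -0.02554172]
nose [ 0.53657016 -0.00447619]
0.07 LR mid [ 0.51576358 -0.02780215] 0.04408595714796718 bottom-derived [ 0.51648962 -0.02686422]
0.072 LR mid [ 0.51514396 -0.02550122] 0.04394509737663206 bottom-derived [ 0.51589102 -0.02463325]
shaft top [ 0.51577229 -0.02967052]
```

Camera and tool estimates agree to about 2 mm. The target TCP is about (0.519, -0.0265). I'll centre, go down to just above the shaft, then descend slowly.

Request:
jog_arm --rows '[[[0.24, 0.44, 0.5, 0, 0, 0, 0.8], [0, 0, 0.8, 0, 0, 0, 0.8], [0, 0, 0.8, 0, 0, 0, 0.8], [0, 0, 0, 0, 0, 0, 0.8], [0, 0, 0, 0, 0, 0, 0.8]]]'

```text
t: 14.6
ee_pos: [0.5186, -0.0274, 0.294]
orientation: [-2.993, -0.953, 0.002]
contact_force: [0.2, 0.5, -0.9]
finger_gap: 0.0131
finger_force: 46.0
```

Run:
```python
from h import *
rel(.5192,-.0265,.290,-.95)
S=[imaging.capture('side') for _ in range(8)]
s=dict(S[0]); s['f']=np.mean([c['img'] for c in S],0); np.savez('side2.npz',**s)
f=np.clip(s['f']/255,0,1)**.5*255
cv2.imwrite('pics/c7.png',crop(f,268,165,60,45,13,1.2))
```

```text
t 14.6 p [ 0.5186 -0.0274  0.294 ] psi -0.954 z [-0.001  0.    -1.   ] q [-0.25  0.07  2.05 -0.    1.03  0.71] F [ 0.2  0.5 -0.9] M [-0.   -0.01  0.01] gap 0.0131
cm in tool: [ 0.1  -0.04  0.4 ] rz -0.004
```

View pics/c7.png

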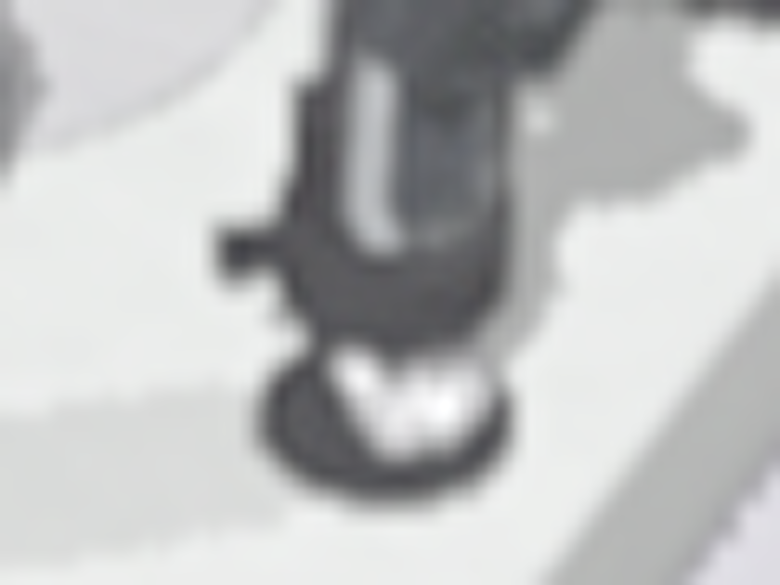

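Laterally the knob (crop centre 393) and ring (386) line up once perspective is allowed for. Now a slow descent.

Request:
jog_arm --rows '[[[0.06, 0, 0.3, 0, 0, 0, 0.8], [0, 0, 0.15, 0, 0, 0, 0.8], [0, 0, 0.1, 0, 0, 0, 0.8], [0, 0, 0.1, 0, 0, 0, 0.8], [0, 0, 0, 0, 0, 0, 0.8]]]'

```text
t: 15.5
ee_pos: [0.5193, -0.027, 0.288]
orientation: [-2.993, -0.954, 0.001]
contact_force: [0.1, -0.0, -0.5]
finger_gap: 0.013
finger_force: 46.0
```

```bash
python3 -c "
from h import *
rel(.5192,-.0265,.2767,-.95)"
```

```text
t 15.5 p [ 0.5193 -0.027   0.288 ] psi -0.954 z [-0.  0. -1.] q [-0.25  0.08  2.05 -0.    1.02  0.71] F [ 0.1 -0.  -0.5] M [-0.03  0.   -0.01] gap 0.013
cm in tool: [ 0.03 -0.05  1.13] rz -0.004
```

Request:
jog_arm --rows '[[[0, 0, 0.1, 0, 0, 0, 0.8], [0, 0, 0.1, 0, 0, 0, 0.8], [0, 0, 0.1, 0, 0, 0, 0.8], [0, 0, 0, 0, 0, 0, 0.8], [0, 0, 0, 0, 0, 0, 0.8]]]'

```text
t: 16.0
ee_pos: [0.5193, -0.0271, 0.2851]
orientation: [-2.993, -0.954, 0.0]
contact_force: [-0.4, -0.3, 0.0]
finger_gap: 0.0131
finger_force: 46.0
```

```bash
python3 -c "
from h import *
rel(.5192,-.0265,.2767,-.95)"
```

```text
t 16.0 p [ 0.5193 -0.0271  0.2851] psi -0.954 z [-0.  0. -1.] q [-0.25  0.08  2.05 -0.    1.01  0.71] F [-0.4 -0.3  0. ] M [-0.04  0.    0.01] gap 0.0131
cm in tool: [ 0.03 -0.05  0.84] rz -0.004
```

No force with the underside already 4.6 mm below the shaft top, so the knob is going on. I'll continue.

Request:
jog_arm --rows '[[[0, 0, 0.15, 0, 0, 0, 0.8], [0, 0, 0.15, 0, 0, 0, 0.8], [0, 0, 0.15, 0, 0, 0, 0.8], [0, 0, 0, 0, 0, 0, 0.8], [0, 0, 0, 0, 0, 0, 0.8]]]'

```text
t: 16.5
ee_pos: [0.5192, -0.027, 0.2805]
orientation: [-2.993, -0.954, 0.001]
contact_force: [-0.2, 0.8, 0.2]
finger_gap: 0.0133
finger_force: 46.0
```

```bash
python3 -c "
from h import *
rel(.5192,-.0265,.2767,-.95)"
```

```text
t 16.5 p [ 0.5192 -0.027   0.2805] psi -0.954 z [-0.  0. -1.] q [-0.25  0.09  2.05  0.    1.    0.71] F [-0.2  0.8  0.2] M [-0.03  0.11 -0.01] gap 0.0133
cm in tool: [ 0.03 -0.04  0.38] rz -0.004
```

Next is the seat at about 0.2767, then press 5 to 6 mm further.

Request:
jog_arm --rows '[[[0, 0, 0.15, 0, 0, 0, 0.8], [0, 0, 0.15, 0, 0, 0, 0.8], [0, 0, 0.15, 0, 0, 0, 0.8], [0, 0, 0.1, 0, 0, 0, 0.8], [0, 0, 0, 0, 0, 0, 0.8]]]'

```text
t: 17.0
ee_pos: [0.5194, -0.0271, 0.2757]
orientation: [2.993, 0.954, -0.001]
contact_force: [-3.0, -1.0, 4.7]
finger_gap: 0.0131
finger_force: 46.7
```

```bash
python3 -c "
from h import *
rel(.5192,-.0265,.2715,-.95)"
```

```text
t 17.0 p [ 0.5194 -0.0271  0.2757] psi -0.954 z [-0. -0. -1.] q [-0.25  0.09  2.05 -0.    0.99  0.71] F [-3.  -1.   4.7] M [-0.16  0.52 -0.05] gap 0.0131
cm in tool: [ 0.02 -0.06  0.42] rz -0.004
```

Request:
jog_arm --rows '[[[0, 0, 0.15, 0, 0, 0, 0.8], [0, 0, 0.15, 0, 0, 0, 0.8], [0, 0, 0.1, 0, 0, 0, 0.8], [0, 0, 0, 0, 0, 0, 0.8], [0, 0, 0, 0, 0, 0, 0.8]]]'

```text
t: 17.5
ee_pos: [0.5195, -0.0271, 0.2722]
orientation: [2.993, 0.954, -0.0]
contact_force: [-4.1, -0.3, 7.0]
finger_gap: 0.0133
finger_force: 47.0
```

```bash
python3 -c "
from h import *
rel(.5192,-.0265,.2715,-.95)"
```

```text
t 17.5 p [ 0.5195 -0.0271  0.2722] psi -0.954 z [-0. -0. -1.] q [-0.25  0.1   2.06 -0.    0.99  0.71] F [-4.1 -0.3  7. ] M [-0.11  0.84  0.01] gap 0.0133
cm in tool: [ 0.01 -0.07  0.07] rz -0.004
```

At 7 N the spring is about halfway down, so I'll go to the bottom stop.

Request:
jog_arm --rows '[[[-0.03, -0.02, 0.15, 0, 0, 0, 0.8], [0, 0, 0.15, 0, 0, 0, 0.8], [0, 0, 0, 0, 0, 0, 0.8], [0, 0, 0, 0, 0, 0, 0.8], [0, 0, 0, 0, 0, 0, 0.8]]]'

```text
t: 18.0
ee_pos: [0.5194, -0.0271, 0.2705]
orientation: [2.993, 0.954, -0.0]
contact_force: [-6.8, 0.4, 13.1]
finger_gap: 0.0134
finger_force: 47.9
```

```bash
python3 -c "
from h import *
rel(.5192,-.0265,.2715,-.95)"
```

```text
t 18.0 p [ 0.5194 -0.0271  0.2705] psi -0.954 z [-0. -0. -1.] q [-0.25  0.1   2.06 -0.    0.98  0.71] F [-6.8  0.4 13.1] M [ 0.04  1.19 -0.02] gap 0.0134
cm in tool: [ 0.01 -0.06 -0.1 ] rz -0.004
```

```bash
python3 -c "
from h import *
f=np.mean([imaging.capture('side')['img'] for _ in range(4)],0)
f=np.clip(f/255,0,1)**.5*255
cv2.imwrite('pics/c8.png',crop(f,250,130,110,82,7,1.2))"
```

```text
(no output)
```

View pics/c8.png

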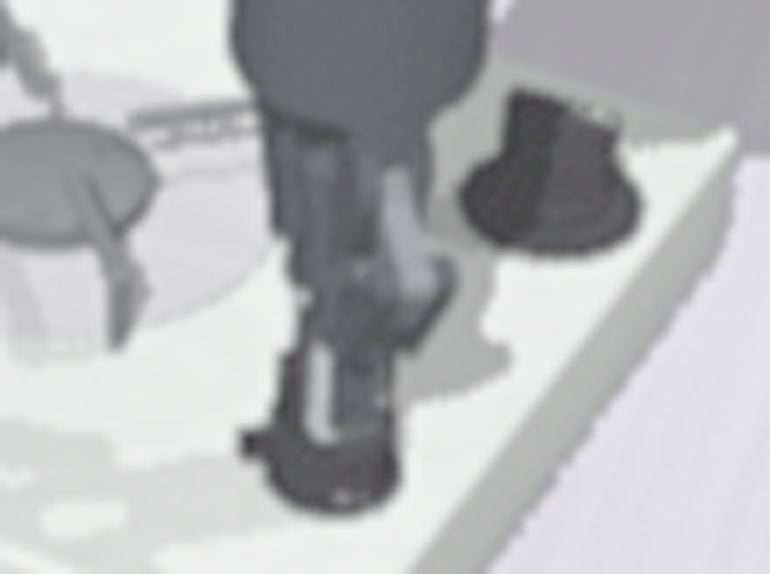

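The knob is upright and fully down over the collar (crop 330,490), nose to the left, with the fingers still on it. The timer bar (560,140) lies along the hob's x. Handing in.

```bash
python3 -c "
from station import env
print(env.job_done())"
```

```text
the job is handed in; nothing more can be done
None
```

I turned the timer back to its zero stop, fitted the knob on the spindle and handed the job in at about 18 s, still holding it pressed to the bottom stop at about 13 N; the hand-in gave no verdict.

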